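# Set the steering mirror with the laser shutter open

### The arm

A 6-joint arm with a two-finger parallel gripper is mounted at the origin on the work surface. World frame = base frame: x ahead of the robot, y to its left, z up, the work surface at z = 0. Lengths are in m, angles in rad, forces in N, time in s.
With the tool pointing down it reaches from about 0.275 to 0.825 m from the base axis. Payload 4.9 kg.
Tool frame: the origin (TCP) lies on the centre line of the jaws, within the pads' length; the fingertips stand 14 mm ahead of it and the grasp point (between the pads) lies 5 mm behind it; z points along the fingers, x is the direction in which the jaws open and shut, and the axes are right-handed (so a half turn about z gives the same grasp; the last joint's range is limited). The gripper opens to 85 mm and grips with 20 to 120 N. Pads are 22 mm wide; open, the fingers measure 114 mm over their backs; the gripper's body (76 mm by 85 mm) begins 54 mm behind the grasp point. The pads swing forward as they close: fully open they stand 13 mm farther back than shut.
Start: joints at [-1.343, 0.326, -0.193, 1.052, 0, 1.437], TCP at [0.195, -0.514, 0.245] pointing down, gripper open.
Joint ranges: [-2.65, 2.65], [-0.97, 1.79], [-1.3, 1.35], [-1.93, 2.1], [-1.47, 1.37], [-3.14, 3.14]. Speed limits (rad/s): [2.57, 2.57, 3.14, 3.14, 3.14, 3.14].

### API

Orientations are given as a rotation vector (axis times angle).
In Python, from plant import * gives the robot as it stands.
- The arm moves only by the tool send_rows, never from a script. Its argument "commands" is a list of rows, each an object with "linear": the shift along the tool's x, y, z in units of 40 mm (1.0 is 40 mm), a list of three; "yaw": the turn about the tool's z in units of 5 degrees (1.0 is 5 degrees); "jaw": the gripper command: -1 is shut, 1 is fully open, values between are in proportion. A call has exactly 5 rows; each row shifts and turns the pose as measured when the row begins, along the tool's axes as they then stand; what a row does not reach is not made up. A row lasts 1/12 s, in which the tool goes at most 41.7 mm and 7.16 degrees, less where a joint would pass 70% of its speed; a pose out of reach is approached as far as the arm can. A call is refused whole if a number of a shift passes 1 or a number of a turn 1, either way. A call with a gripper value outside its range is refused whole. The fingers move at their own pace and stop on an object; the grip force is fixed at half the most. Time passes only in rows, so rows that do not move let the fingers close, or fill a call up. It gives the time, the measured TCP pose, the force and the opening at its end, in the units of the state.
- read_state(): the state, without advancing time (a new reading comes with each control period).
- snapshot(name): name is "side" or "top" or "wrist"; returns (picture, depth): 384x512x3 uint8, blue, green, red; 384x512 float32, m along the optical axis (not along the pixel's ray), 0 where there is no reading.
- camera_model(name): a dict with "K" (3x3 intrinsics, pixels), "world_from_camera" (4x4, takes a point from camera to world coordinates); the wrist camera has in their place "T_tool_cam" (4x4, takes a point from camera to tool coordinates, whose origin is the TCP and whose axes are the tool frame's). Camera axes: x right, y up, looking along -z (the intrinsics and any distortion apply to the point x, -y, -z); pixel columns grow to the right and rows downward; lengths in m; the calibration is good to about 2 mm. A picture is of the moment at which its call begins: read the wrist's pose just before it. camera_model takes no time and is no camera call.
- finish_job(): hands the job in, once; it reports no verdict.
The state is a dict: "time_s": time; "qpos": joint angles; "joint_vel": joint speeds; "joint_torque": joint torques, N m; "eef_pos": TCP position; "tcp_rot": TCP orientation; "force": force on the tool from outside, world axes, zero at the start; "ft_torque": the same for the moment, N m; "opening": finger opening in m.
Only numpy, scipy, OpenCV 4.12 (cv2) and the standard library are available. Lean on these libraries where they do the work, as an engineer would, in place of code of your own. Each camera call takes 0.05 s, during which the arm holds its last target.

### The job

Open the laser's shutter by pulling its red knob straight out until it clicks into its detent, and leave it out while you turn the mirror by its blue tab until the white mark on the black disc points at the red index line on the base. Once the mirror is set, push the red knob fully back in to close the shutter, leaving the mirror as set. Leave the lens stand, the power meter and the steel post where they are.

Things in the scene. Friction and masses are not known exactly. Their poses are not given: they have to be found in the camera images.
- shutter_knob (a joint): Travel of the red shutter knob in m: 0 = fully in (shutter closed, as at the start), 0.030 = fully out against its stop, in its detent (shutter open). A two-position detent: it resists with up to about 9 N, springs back to the nearer position when let go, and changes over at 0.015. It only slides; it does not turn.
- knob_grip (a point): Centre of the red knob's head: a round cylinder 40 mm in diameter, 27 mm long, level, 80 mm above the table, its axis along this frame's x. Pulled along -x (roughly towards the robot), pushed back along +x; this point moves with it. It sits on a 12 mm rod; with the knob in, the housing's flat face lies 28.5 mm along +x from here. Beside and before it nothing stands over 20 mm tall.
- mirror_dial (a joint): Angle of the mirror disc in rad, counter-clockwise seen from above positive; 0 = white mark exactly at the red index line. It starts between 0.5 and 1.3, turns freely between -1.0 and 1.8 with light friction (about 0.06 N m) and stays where it is left.
- tab_grip (a point): Centre of the blue tab atop the grey mirror frame, on the disc's vertical turning axis, 125 mm above the table. Tab: 70 mm long, 22 mm thick, 30 mm tall (z 110 to 140 mm). This frame turns with the disc: x points to the white mark, z up. The tab's length lies 135 degrees counter-clockwise from x, so pinch its 22 mm along the direction 45 degrees counter-clockwise from x.
- mark (a point): Outer end of the white mark (26 x 5 mm line, pointing outwards) on the black disc (136 mm in diameter, top at 34 mm), 67.5 mm from the turning axis. Moves with the disc. On the disc stands the grey mirror frame, 80 mm long, 14 mm thick, under the blue tab.
- index (a point): Inner end of the red index line (13 x 5 mm) on the rim of the fixed round aluminium base (164 mm in diameter, 20 mm tall), 68.7 mm from the turning axis. This frame's x axis points outwards from the turning axis.
- lens_stand: Bystander, loose: lens in a black ring on a steel post with a round foot 72 mm in diameter, 159 mm tall. Origin at the centre of the foot's underside.
- power_meter: Bystander, loose: white box 75 x 110 x 45 mm with a green display. Origin at the centre of its underside.
- optic_post: Bystander, loose: square steel post 140 x 20 x 20 mm lying along its x axis. Origin at the centre of its underside.
- laser: Fixed laser. Origin on the table under the centre of its aluminium shutter housing, 90 (x) by 70 (y) mm, 105 mm tall, with a black foot 100 by 90 mm. The knob comes out of its -x face. A black laser tube 54 mm in diameter runs 240 mm along +y from the housing, top at 107 mm (steel bands 110 mm). The mirror stands off its -y side.
There are look-alikes about, which are no part of the job. Of the things like the part that bears mirror_dial, leave any that is green or purple; of the rest the smaller one is meant.

How it is judged:
On the way, in this order (a step that is already met when the one before it is completed fails the run):
1. the shutter knob is pulled out to its detent (at least 27 of its 30 mm) (value of joint shutter_knob above 0.027 m), for 0.2 s.
2. with the knob still out, the mirror's white mark is at the red index line to within 0.07 rad (4 degrees) and at rest (value of joint shutter_knob above 0.027 m and value of joint mirror_dial between -0.07 and 0.07 rad and velocity of joint mirror_dial between -0.05 and 0.05 rad/s), for 0.3 s.
3. the shutter knob is pushed fully back in (within 3 mm) (value of joint shutter_knob below 0.003 m), for 0.2 s.
At the end, for the whole second after the job is handed in: The shutter knob is fully in (within 3 mm), and the mirror stands still with its white mark at the red index line to within 0.07 rad (4 degrees, about 5 mm at the rim) (value of joint shutter_knob below 0.003 m and value of joint mirror_dial between -0.07 and 0.07 rad and velocity of joint mirror_dial between -0.05 and 0.05 rad/s); the robot touches nothing.
It fails at once if the lens stand, power meter or steel post is shifted by more than 20 mm, or the lens stand tipped (distance of any of lens_stand, power_meter, optic_post from where it was at the start of the episode above 0.02 m or angle between lens_stand's own z axis and vertical above 0.35 rad).
It also fails if it takes over 69 s, if anything falls off the work surface, if the arm or the gripper's body presses on something with over 40 N, if the wrist force passes 120 N, or if a joint passes its speed limit or range.

## Working session

There is one attempt and no reset: what is moved stays moved. The work goes in short steps, Python scripts to look and compute and a tool call to move; the robot and the scene stay as the last step left them, time stands still between calls to the robot, and variables do not carry over. Pictures are saved under pics/ and viewed, and the job is handed in when it is done.

Besides the shell and the picture viewer there is one more tool, called after ">>>" by a JSON object that holds its "fn" and its "kwargs". send_rows: Moves the arm, as the interface text tells. Its arguments: {"type":"object","properties":{"commands":{"type":"array"}},"required":["commands"]}

```bash
ls; mkdir -p pics; python3 - <<'E'
from plant import *
import cv2
s=read_state();print(s)
for n in("top","side","wrist"):
    p,d=snapshot(n);cv2.imwrite(f"pics/{n}0.png",p)
    import numpy as np
    np.save(f"pics/{n}0d.npy",d)
    print(n,camera_model(n))
E
```

```text
pics
{'time_s': 0.0, 'qpos': array([-1.34324320e+00,  3.26977083e-01, -1.93549356e-01,  1.05198139e+00,
       -1.33072256e-05,  1.43659195e+00]), 'joint_vel': array([ 0.00242576, -0.00015489, -0.00016223, -0.00080997, -0.00027206,
        0.0012638 ]), 'joint_torque': array([-1.35737075e-03, -4.43394828e+01,  2.62444085e+01,  1.54383009e-02,
       -2.33447272e-04,  4.12014913e-06]), 'eef_pos': array([ 0.19453849, -0.5138753 ,  0.24449682]), 'tcp_rot': array([-2.58388436e+00,  1.78492694e+00,  2.00097818e-03]), 'force': array([-0.33497413, -0.36810649, -0.52247557]), 'ft_torque': array([-0.01204214,  0.04850454,  0.01659769]), 'opening': 0.085442769811088}
top {'K': array([[481.17346574,   0.        , 253.07768265],
       [  0.        , 481.17346574, 193.08851472],
       [  0.        ,   0.        ,   1.        ]]), 'world_from_camera': array([[-2.86536259e-02,  9.92405531e-01, -1.19625383e-01,
         4.01201793e-01],
       [-9.99589354e-01, -2.84112252e-02,  3.73166914e-03,
        -4.17677390e-02],
       [ 3.04625395e-04,  1.19683185e-01,  9.92812088e-01,
         1.66947855
[... 349 characters left out ...]
[-0.56014894, -0.53493556,  0.63251649,  0.82084372],
       [-0.01067192,  0.76814392,  0.64018827,  0.96218354],
       [ 0.        ,  0.        ,  0.        ,  1.        ]])}
wrist {'K': array([[279.32248169,   0.        , 256.9442888 ],
       [  0.        , 279.32248169, 192.15567414],
       [  0.        ,   0.        ,   1.        ]]), 'T_tool_cam': array([[ 9.99999955e-01, -1.56484728e-04,  2.56860945e-04,
         1.17407985e-04],
       [-6.48795946e-05, -9.46122205e-01, -3.23809773e-01,
        -8.37002877e-02],
       [ 2.93693128e-04,  3.23809741e-01, -9.46122172e-01,
        -1.28302182e-01],
       [ 0.00000000e+00,  0.00000000e+00,  0.00000000e+00,
         1.00000000e+00]])}
```

View pics/top0.png

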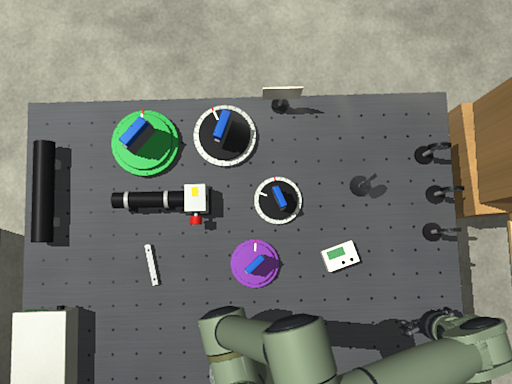

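View pics/side0.png

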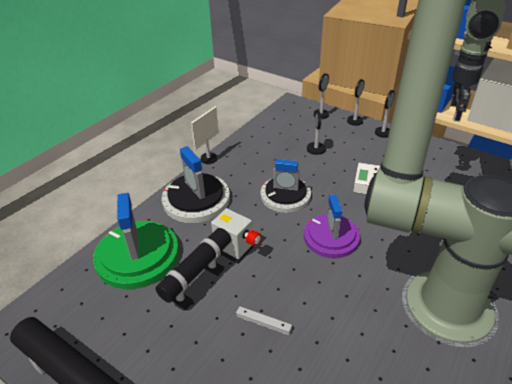

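View pics/wrist0.png

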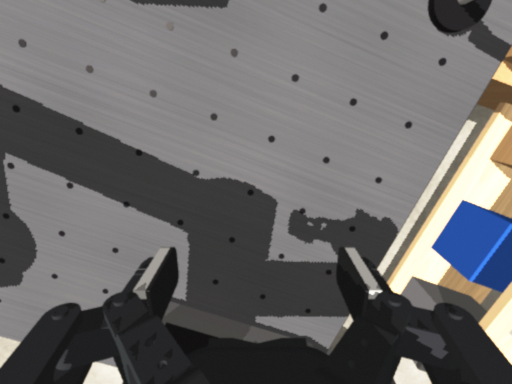

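The top view shows the laser housing at (195,198), its red knob at (196,220), and the target mirror, the smaller aluminium-based one, at (278,200). The purple (255,263), green (145,142) and larger aluminium (225,135) ones are look-alikes.

```bash
cat > h.py <<'E'
import numpy as np, cv2
from scipy.spatial.transform import Rotation as R
from plant import *
def wfc(n,s=None):
    m=camera_model(n)
    if n!="wrist": return m["K"],m["world_from_camera"]
    T=np.eye(4);T[:3,:3]=R.from_rotvec(s["tcp_rot"]).as_matrix();T[:3,3]=s["eef_pos"]
    return m["K"],T@m["T_tool_cam"]
def ray(n,u,v,s=None):
    K,T=wfc(n,s);d=np.array([(u-K[0,2])/K[0,0],-(v-K[1,2])/K[1,1],-1.])
    return T[:3,3],T[:3,:3]@d
def plane(n,u,v,z,s=None):
    o,d=ray(n,u,v,s);return o+d*(z-o[2])/d[2]
def two(a,b):
    (o1,d1),(o2,d2)=a,b
    t=np.linalg.lstsq(np.c_[d1,-d2],o2-o1,rcond=None)[0]
    p,q=o1+d1*t[0],o2+d2*t[1];return (p+q)/2,np.linalg.norm(p-q)
def proj(n,P,s=None):
    K,T=wfc(n,s);p=np.linalg.inv(T)@np.r_[P,1];return K[0,0]*p[0]/-p[2]+K[0,2],-K[1,1]*p[1]/-p[2]+K[1,2]
def cloud(n,d,mask,s=None):
    K,T=wfc(n,s);v,u=np.nonzero(mask&(d>0));z=d[v,u]
    P=np.c_[(u-K[0,2])/K[0,0]*z,-(v-K[1,2])/K[1,1]*z,-z]
    return P@T[:3,:3].T+T[:3,3]
def hsv(p):return cv2.cvtColor(p,cv2.COLOR_BGR2HSV).astype(int)
def red(p):
    h=hsv(p);return ((h[...,0]<8)|(h[...,0]>172))&(h[...,1]>130)&(h[...,2]>80)
def blue(p):
    h=hsv(p);return (h[...,0]>100)&(h[...,0]<130)&(h[...,1]>130)&(h[...,2]>50)
def blobs(m,amin=4):
    n,l,st,c=cv2.connectedComponentsWithStats(m.astype(np.uint8));return [(c[i].round(1),st[i],l==i) for i in range(1,n) if st[i,4]>=amin]
E
python3 - <<'E'
from h import *
for n in("top","side"):
    p=cv2.imread(f"pics/{n}0.png");d=np.load(f"pics/{n}0d.npy")
    for nm,f in(("red",red),("blue",blue)):
        for c,st,m in blobs(f(p)):
            P=cloud(n,d,m)
            print(n,nm,c,st, P.min(0).round(3) if len(P) else "",P.max(0).round(3)if len(P) else "",np.median(P,0).round(3) if len(P) else "")
p=cv2.imread("pics/top0.png");cv2.imwrite("pics/t0z.png",cv2.resize(p[160:270,170:320],None,fx=5,fy=5,interpolation=cv2.INTER_CUBIC))
p=cv2.imread("pics/side0.png");cv2.imwrite("pics/s0z.png",cv2.resize(p[140:270,190:330],None,fx=4.6,fy=4.6,interpolation=cv2.INTER_CUBIC))
E
```

```text
top red [142.6 111.3] [142 110   2   4   7] [0.892 0.327 0.027] [0.903 0.333 0.039] [0.897 0.33  0.031]
top red [195.5 219.7] [190 216  12   9  94] [ 0.496  0.126 -0.005] [0.529 0.174 0.105] [0.508 0.144 0.096]
top red [255.  240.5] [255 239   1   4   4] [ 0.432 -0.05   0.005] [ 0.442 -0.05   0.029] [ 0.437 -0.05   0.018]
top blue [221.2 124.2] [212 109  19  31 305] [0.757 0.018 0.036] [0.892 0.088 0.196] [0.804 0.047 0.185]
top blue [133.7 131.4] [119 117  30  30 405] [0.742 0.281 0.048] [0.872 0.402 0.209] [0.785 0.321 0.199]
top blue [279.4 196.1] [272 185  15  23 168] [ 0.538 -0.153  0.031] [ 0.624 -0.112  0.147] [ 0.574 -0.131  0.139]
top blue [254.5 263.8] [245 255  20  19 159] [ 0.333 -0.076  0.029] [ 0.388 -0.013  0.149] [ 0.361 -0.044  0.14 ]
side red [165.5 190. ] [164 190   4   1   4] [0.89  0.083 0.024] [0.9  0.09 0.03] [0.899 0.086 0.026]
side red [251.7 237. ] [245 230  16  16 147] [0.49  0.12  0.058] [0.533 0.166 0.101] [0.503 0.154 0.092]
side blue [463.2  20.6] [457   0  14  39 206] [ 0.167 -1.449  0.182] [ 0.414 -0.067  0.696] [ 0.382 -1.311  0.264]
side blue [446.9  89.3] [438  66  17  46 362] [ 0.158 -1.591 -0.198] [ 0.434 -0.024  0.583] [ 0.374 -1.36  -0.079]
side blue [491.  146.8] [468 135  44  24 575] [-0.007 -1.986 -0.747] [ 0.257 -1.358 -0.369] [ 0.099 -1.43  -0.38 ]
side blue [190.6 159.1] [180 146  22  27 322] [0.754 0.022 0.14 ] [0.846 0.076 0.188] [0.791 0.057 0.181]
side blue [285.8 165.2] [275 159  23  13 244] [ 0.534 -0.309 -0.003] [ 0.709 -0.107  0.143] [ 0.568 -0.126  0.131]
side blue [124.2 211.1] [118 193  15  36 451] [ 0.737  0.258 -0.004] [0.942 0.369 0.204] [0.763 0.339 0.198]
side blue [335. 206.] [329 195  13  23 221] [ 0.327 -0.213  0.   ] [ 0.452 -0.013  0.145] [ 0.354 -0.036  0.138]
```

View pics/t0z.png

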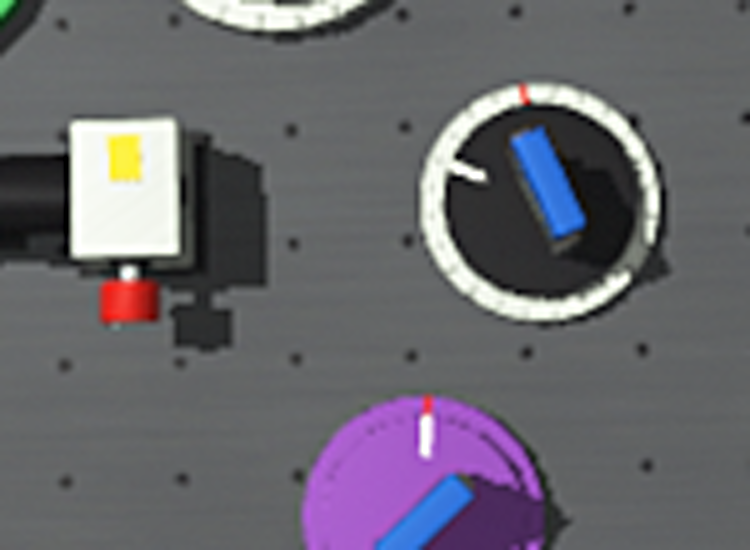

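View pics/s0z.png

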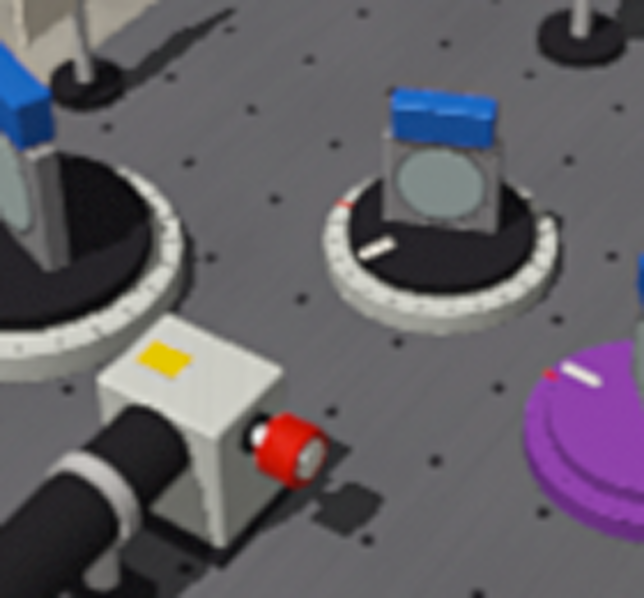

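The top zoom shows the index at (524,93), the mark from (450,165) to (487,178), and the tab's top running from (527,132) to (572,230). I'll triangulate these.

```bash
python3 - <<'E'
from h import *
T=lambda x,y:((x+.5)/5-.5+170,(y+.5)/5-.5+160)
S=lambda x,y:((x+.5)/4.6-.5+190,(y+.5)/4.6-.5+140)
def tw(a,b):
    p,e=two(ray("top",*T(*a)),ray("side",*S(*b)));return p.round(4),round(e,4)
# knob: top 4 corners 
print("index",tw((524,93),(344,205)))
print("mark out",tw((450,165),(362,254)))
print("mark in",tw((487,178),(394,241)))
print("tab top end A",tw((527,132),(493,101)),tw((527,132),(394,95)))
print("tab top end B",tw((572,230),(493,101)),tw((572,230),(394,95)))
# tab top corners in side: near-left top (393,97),(400,89) right (497,100),(491,96)?
for c in((511,137),(544,127),(585,225),(560,235)): print("tabz140",plane("top",*T(*c),.14).round(4))
for c in((524,93),): print("idx z20",plane("top",*T(*c),.02).round(4))
for c in((450,165),(487,178)): print("mark z34",plane("top",*T(*c),.034).round(4))
for c in((344,205),): print("side idx",plane("side",*S(*c),.02).round(4))
for c in((362,254),(394,241)): print("side mark",plane("side",*S(*c),.034).round(4))
# base outline
p=cv2.imread("pics/top0.png");h=hsv(p);w=(h[...,1]<60)&(h[...,2]>140)
for c,st,m in blobs(w,60):
    print(c,st)
    if abs(c[0]-278)<15 and abs(c[1]-200)<15:
        ct=np.vstack(cv2.findContours(m.astype(np.uint8),cv2.RETR_EXTERNAL,cv2.CHAIN_APPROX_NONE)[0])
        hull=cv2.convexHull(ct); e=cv2.fitEllipse(hull);print(e,plane("top",*e[0],.02),plane("top",*e[0],.01))
# housing top corners
for c in((70,120),(179,117),(182,254),(71,259)): print("hous",plane("top",*T(*c),.105).round(4))
# rod / knob outline z=80 in top
for c in((100,282),(157,280),(159,321),(102,325)): print("knob",plane("top",*T(*c),.08).round(4))
print("knobface ctr side",[plane("side",*S(*c),.08).round(4) for c in((312,457),(268,443))])
print(R.from_rotvec(read_state()["tcp_rot"]).as_matrix().round(3))
E
```

```text
index (array([ 0.6492, -0.1238,  0.0191]), np.float64(0.0016))
mark out (array([ 0.5985, -0.0707,  0.0346]), np.float64(0.0017))
mark in (array([ 0.5887, -0.0959,  0.0332]), np.float64(0.0024))
tab top end A (array([ 0.5736, -0.1325,  0.1457]), np.float64(0.0697)) (array([ 0.6051, -0.1192,  0.139 ]), np.float64(0.003))
tab top end B (array([ 0.5417, -0.145 ,  0.1437]), np.float64(0.001)) (array([ 0.5703, -0.1282,  0.1447]), np.float64(0.0655))
tabz140 [ 0.6034 -0.1081  0.14  ]
tabz140 [ 0.6093 -0.1295  0.14  ]
tabz140 [ 0.5454 -0.1534  0.14  ]
tabz140 [ 0.5395 -0.1372  0.14  ]
idx z20 [ 0.6498 -0.1233  0.02  ]
mark z34 [ 0.5993 -0.0703  0.034 ]
mark z34 [ 0.5896 -0.0953  0.034 ]
side idx [ 0.6478 -0.1232  0.02  ]
side mark [ 0.5981 -0.0716  0.034 ]
side mark [ 0.587  -0.0955  0.034 ]
[235.2  55.8] [    0     0   512   236 53124]
[221.5 135.4] [193 105  63  61 863]
[266.9 204.3] [254 177  42  47 387]
((276.7449951171875, 200.16604614257812), (46.04804229736328, 47.568077087402344), 145.7410125732422) [ 0.57305411 -0.12880645  0.02      ] [ 0.57409597 -0.12933413  0.01      ]
[291.5 18
[... 338 characters left out ...]
40  39  32 627]
[150.7 264.3] [144 244  14  42 263]
[ 38.  347.3] [  10  311   56   73 3925]
[210.6 336.1] [199 316  31  39 567]
[486.8 346. ] [ 453  325   55   44 1008]
[293.2 357. ] [ 265  327   58   57 2297]
[227.4 371.4] [212 358  32  26 603]
[494.6 375.5] [468 362  44  22 533]
[420.9 376. ] [394 365  51  19 429]
hous [0.6276 0.1794 0.105 ]
hous [0.6275 0.1079 0.105 ]
hous [0.5373 0.1074 0.105 ]
hous [0.5361 0.1798 0.105 ]
knob [0.5224 0.1644 0.08  ]
knob [0.5227 0.1266 0.08  ]
knob [0.4955 0.1257 0.08  ]
knob [0.4939 0.1634 0.08  ]
knobface ctr side [array([0.4925, 0.1417, 0.08  ]), array([0.5208, 0.1468, 0.08  ])]
[[ 0.354 -0.935 -0.   ]
 [-0.935 -0.354  0.001]
 [-0.001 -0.    -1.   ]]
```

Tab centre is about (0.574,-0.132) and agrees with the base. Knob is at (0.508,0.145,0.08) with its axis along world x. Dial is about +61°. I'll move above the knob with the jaws along +y, which keeps joint 6 in range.

>>> {"fn": "send_rows", "kwargs": {"commands": [{"linear": [-0.4, -0.41, 0], "yaw": -1, "jaw": 1}, {"linear": [-0.36, -0.44, 0], "yaw": -1, "jaw": 1}, {"linear": [-0.32, -0.47, 0], "yaw": -1, "jaw": 1}, {"linear": [-0.28, -0.5, 0], "yaw": -1, "jaw": 1}, {"linear": [-0.23, -0.52, 0], "yaw": -1, "jaw": 1}]}}

```text
time_s: 0.57
eef_pos: [0.2417, -0.4101, 0.2424]
tcp_rot: [-2.916, 1.166, 0.004]
force: [0.1, -1.0, 0.4]
opening: 0.0852
```

>>> {"fn": "send_rows", "kwargs": {"commands": [{"linear": [-0.18, -0.54, 0], "yaw": -1, "jaw": 1}, {"linear": [-0.13, -0.55, 0], "yaw": -1, "jaw": 1}, {"linear": [-0.08, -0.56, 0], "yaw": -1, "jaw": 1}, {"linear": [-0.03, -0.57, 0], "yaw": -1, "jaw": 1}, {"linear": [0.02, -0.57, 0], "yaw": -1, "jaw": 1}]}}

```text
time_s: 0.98
eef_pos: [0.2905, -0.3008, 0.2414]
tcp_rot: [-3.102, 0.474, 0.005]
force: [0.6, 0.0, 0.4]
opening: 0.0854
```

>>> {"fn": "send_rows", "kwargs": {"commands": [{"linear": [0.07, -0.57, 0], "yaw": -1, "jaw": 1}, {"linear": [0.12, -0.56, 0], "yaw": -1, "jaw": 1}, {"linear": [0.17, -0.54, 0], "yaw": -1, "jaw": 1}, {"linear": [0.21, -0.53, 0], "yaw": -1, "jaw": 1}, {"linear": [0.26, -0.51, 0], "yaw": -1, "jaw": 1}]}}

```text
time_s: 1.4
eef_pos: [0.3376, -0.1902, 0.2412]
tcp_rot: [-3.126, -0.242, 0.004]
force: [-0.3, -0.9, -0.3]
opening: 0.0853
```

>>> {"fn": "send_rows", "kwargs": {"commands": [{"linear": [0.3, -0.48, 0], "yaw": -1, "jaw": 1}, {"linear": [0.34, -0.46, 0], "yaw": -1, "jaw": 1}, {"linear": [0.38, -0.42, 0], "yaw": -1, "jaw": 1}, {"linear": [0.42, -0.39, 0], "yaw": -1, "jaw": 1}, {"linear": [0.45, -0.35, 0], "yaw": -1, "jaw": 1}]}}

```text
time_s: 1.82
eef_pos: [0.3819, -0.0789, 0.2413]
tcp_rot: [-2.989, -0.946, 0.003]
force: [-0.2, -0.6, 0.1]
opening: 0.0857
```

>>> {"fn": "send_rows", "kwargs": {"commands": [{"linear": [0.48, -0.31, 0], "yaw": -1, "jaw": 1}, {"linear": [0.5, -0.27, 0], "yaw": -1, "jaw": 1}, {"linear": [0.53, -0.22, 0], "yaw": -1, "jaw": 1}, {"linear": [0.54, -0.18, 0], "yaw": -1, "jaw": 1}, {"linear": [0.55, -0.13, 0], "yaw": -1, "jaw": 1}]}}

```text
time_s: 2.23
eef_pos: [0.4237, 0.0334, 0.2414]
tcp_rot: [-2.694, -1.601, 0.001]
force: [0.6, -0.4, -0.5]
opening: 0.0852
```

>>> {"fn": "send_rows", "kwargs": {"commands": [{"linear": [0.48, -0.09, 0], "yaw": -1, "jaw": 1}, {"linear": [0.49, -0.05, 0], "yaw": -1, "jaw": 1}, {"linear": [0.49, -0.01, 0], "yaw": -1, "jaw": 1}, {"linear": [0.49, 0.03, 0], "yaw": -1, "jaw": 1}, {"linear": [0.48, 0.08, 0], "yaw": -0.7, "jaw": 1}]}}

```text
time_s: 2.65
eef_pos: [0.4526, 0.133, 0.2409]
tcp_rot: [-2.285, -2.143, 0.001]
force: [0.3, -0.6, 0.4]
opening: 0.0853
```

```bash
python3 - <<'E'
from h import *
s=read_state();p,d=snapshot("wrist");cv2.imwrite("pics/w1.png",p)
print(s["eef_pos"],s["qpos"].round(3),R.from_rotvec(s["tcp_rot"]).as_matrix().round(3))
for c,st,m in blobs(red(p),30):
    P=cloud("wrist",d,m,s);print(c,st,np.percentile(P,[2,50,98],axis=0).round(4).tolist())
E
```

```text
[0.45264815 0.13304148 0.24088157] [ 0.125  0.189 -0.39   0.998  0.007  0.189] [[ 0.064  0.998 -0.006]
 [ 0.998 -0.064  0.006]
 [ 0.006 -0.007 -1.   ]]
[273.1 228.9] [254 211  38  33 878] [[0.4941, 0.1297, 0.0068], [0.5071, 0.1481, 0.0961], [0.5366, 0.1745, 0.1004]]
```

View pics/w1.png

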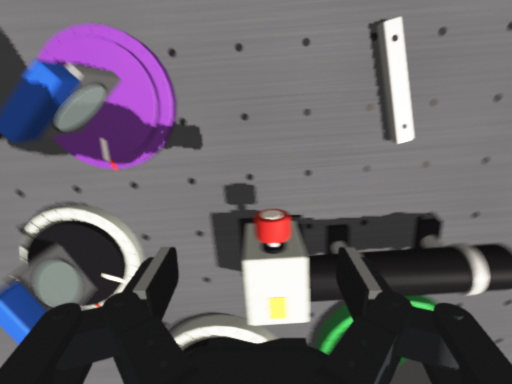

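The wrist picture shows the red knob at (273,229), in front of the housing (275,280), with the tube to its right.

```bash
python3 - <<'E'
from h import *
s=read_state();p=cv2.imread("pics/w1.png")
c,st,m=blobs(red(p),30)[0]
x,y,w,h=st[:4]
for u in(x-.5,x+w-.5):
  for v in (y+10,y+25):print(u,v,plane("wrist",u,v,.08,s).round(4))
# two-view height: centroid of knob's front face rim/upper: use red bottom-edge/top-edge in top and wrist
pt=cv2.imread("pics/top0.png");ct,stt,_=[b for b in blobs(red(pt)) if b[1][4]>50][0]
print(two(ray("top",*ct),ray("wrist",273,228.9,s)), two(ray("side",251.7,237),ray("top",*ct)))
E
```

```text
253.5 221 [0.5028 0.1303 0.08  ]
253.5 236 [0.5216 0.1291 0.08  ]
291.5 221 [0.5055 0.1733 0.08  ]
291.5 236 [0.5245 0.1729 0.08  ]
(array([0.50983017, 0.14794061, 0.08678812]), np.float64(0.007502741918112184)) (array([0.50947332, 0.14488991, 0.08061528]), np.float64(0.00022243758605730823))
```

```bash
python3 - <<'E'
from h import *
s=read_state();print(s["eef_pos"],s["joint_vel"].round(3))
p,d=snapshot("wrist")
c,st,m=blobs(red(p),30)[0];x,y,w,h=st[:4];print(c,st)
for u in(x-.5,x+w-.5):
  for v in (y+10,y+25):print(u,v,plane("wrist",u,v,.08,s).round(4))
print(R.from_rotvec(s["tcp_rot"]).as_matrix().round(3))
pt=cv2.imread("pics/top0.png");ct,stt,_=[b for b in blobs(red(pt)) if b[1][4]>50][0]
print(two(ray("top",*ct),ray("wrist",*c,s)))
E
```

```text
[0.4537505  0.13570197 0.24097454] [-0.049 -0.027 -0.036 -0.    -0.038  0.057]
[107.8 161.4] [106 157   5  10  34]
105.5 167 [ 0.4306 -0.0219  0.08  ]
105.5 182 [ 0.4469 -0.0257  0.08  ]
110.5 167 [ 0.4309 -0.0166  0.08  ]
110.5 182 [ 0.4472 -0.0203  0.08  ]
[[ 0.06   0.998 -0.005]
 [ 0.998 -0.06   0.009]
 [ 0.008 -0.006 -1.   ]]
(array([0.43965475, 0.10897725, 0.30079999]), np.float64(0.11120770972347256))
```

>>> {"fn": "send_rows", "kwargs": {"commands": [{"linear": [0.1, 0.5, 0], "yaw": -0.4, "jaw": 1}, {"linear": [0.1, 0.45, 0.3], "yaw": -0.3, "jaw": 1}, {"linear": [0.08, 0.4, 0.7], "yaw": 0, "jaw": 1}, {"linear": [0, 0.05, 0.7], "yaw": 0, "jaw": 1}, {"linear": [0, 0, 0.3], "yaw": 0, "jaw": 1}]}}

```text
time_s: 3.17
eef_pos: [0.5127, 0.1432, 0.161]
tcp_rot: [-2.223, -2.216, -0.007]
force: [0.6, -0.6, 0.6]
opening: 0.0855
```

>>> {"fn": "send_rows", "kwargs": {"commands": [{"linear": [0, 0, 0], "yaw": 0, "jaw": 1}, {"linear": [0, 0, 0], "yaw": 0, "jaw": 1}, {"linear": [0, 0, 0], "yaw": 0, "jaw": 1}, {"linear": [0, 0, 0], "yaw": 0, "jaw": 1}, {"linear": [0, 0, 0], "yaw": 0, "jaw": 1}]}}

```text
time_s: 3.58
eef_pos: [0.5104, 0.1405, 0.1596]
tcp_rot: [-2.226, -2.208, 0.001]
force: [0.4, 0.0, 0.4]
opening: 0.0853
```

```bash
python3 - <<'E'
from h import *
s=read_state();print(s["eef_pos"],s["joint_vel"].round(3))
p,d=snapshot("wrist");cv2.imwrite("pics/w2.png",p)
c,st,m=max(blobs(red(p),30),key=lambda b:b[1][4]);x,y,w,h=st[:4];print(c,st)
for u in(x-.5,x+w-.5):
  for v in (y,y+h/2,y+h):print(u,v,plane("wrist",u,v,.08,s).round(4))
print(R.from_rotvec(s["tcp_rot"]).as_matrix().round(3))
P=cloud("wrist",d,m,s);print(np.percentile(P,[2,50,98],axis=0).round(4).tolist())
E
```

```text
[0.51036002 0.14052309 0.15957251] [-0.003 -0.018  0.009  0.009 -0.     0.001]
[262.2 207.6] [ 238  184   50   45 1813]
237.5 184 [0.4911 0.1259 0.08  ]
237.5 206.5 [0.5099 0.1253 0.08  ]
237.5 229 [0.5298 0.1247 0.08  ]
287.5 184 [0.4915 0.1648 0.08  ]
287.5 206.5 [0.5103 0.1653 0.08  ]
287.5 229 [0.5302 0.1659 0.08  ]
[[ 0.008  1.    -0.005]
 [ 1.    -0.008  0.004]
 [ 0.004 -0.005 -1.   ]]
[[0.4941, 0.1269, 0.0725], [0.5049, 0.1445, 0.0964], [0.5203, 0.1636, 0.1001]]
```

View pics/w2.png

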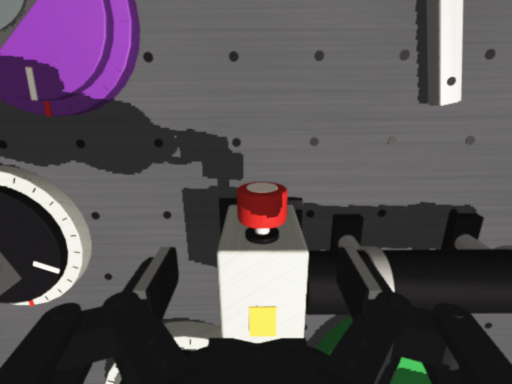

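The knob is at (262,207), between the fingers, with its centre at about (0.508, 0.145) and its top at z = 0.100. So its centre is at 0.08, which agrees with the text.

>>> {"fn": "send_rows", "kwargs": {"commands": [{"linear": [0.12, -0.06, 0.4], "yaw": 0, "jaw": 1}, {"linear": [0, 0, 0.5], "yaw": 0, "jaw": 1}, {"linear": [0, 0, 0.5], "yaw": 0, "jaw": 1}, {"linear": [0, 0, 0.4], "yaw": 0, "jaw": 1}, {"linear": [0, 0, 0.2], "yaw": 0, "jaw": 1}]}}

```text
time_s: 4.05
eef_pos: [0.5143, 0.1468, 0.0851]
tcp_rot: [2.228, 2.209, 0.02]
force: [-1.1, 0.2, 0.9]
opening: 0.0853
```

>>> {"fn": "send_rows", "kwargs": {"commands": [{"linear": [-0.03, -0.15, 0.15], "yaw": 0, "jaw": 1}, {"linear": [0, 0, 0.05], "yaw": 0, "jaw": 1}, {"linear": [0, 0, 0], "yaw": 0, "jaw": 1}, {"linear": [0, 0, 0], "yaw": 0, "jaw": 1}, {"linear": [0, 0, 0], "yaw": 0, "jaw": 1}]}}

```text
time_s: 4.47
eef_pos: [0.5083, 0.1457, 0.078]
tcp_rot: [2.227, 2.209, 0.022]
force: [0.1, 0.3, 0.6]
opening: 0.0853
```

>>> {"fn": "send_rows", "kwargs": {"commands": [{"linear": [0, 0, 0], "yaw": 0, "jaw": -1}, {"linear": [0, 0, 0], "yaw": 0, "jaw": -1}, {"linear": [0, 0, 0], "yaw": 0, "jaw": -1}, {"linear": [0, 0, 0], "yaw": 0, "jaw": -1}, {"linear": [0, 0, 0], "yaw": 0, "jaw": -1}]}}

```text
time_s: 4.88
eef_pos: [0.5101, 0.1446, 0.0807]
tcp_rot: [2.223, 2.204, 0.023]
force: [-1.3, 1.9, 0.6]
opening: 0.0385
```

>>> {"fn": "send_rows", "kwargs": {"commands": [{"linear": [0, 0, 0], "yaw": 0, "jaw": -1}, {"linear": [0, 0, 0], "yaw": 0, "jaw": -1}, {"linear": [0, 0, 0], "yaw": 0, "jaw": -1}, {"linear": [0, 0, 0], "yaw": 0, "jaw": -1}, {"linear": [0, 0, 0], "yaw": 0, "jaw": -1}]}}

```text
time_s: 5.3
eef_pos: [0.5101, 0.1447, 0.0807]
tcp_rot: [2.223, 2.205, 0.023]
force: [0.4, 0.4, 1.2]
opening: 0.0383
```

Gripped. Next I'll pull along -x, which is tool -y.

>>> {"fn": "send_rows", "kwargs": {"commands": [{"linear": [0, -0.2, 0], "yaw": 0, "jaw": -1}, {"linear": [0, -0.2, 0], "yaw": 0, "jaw": -1}, {"linear": [0, -0.2, 0], "yaw": 0, "jaw": -1}, {"linear": [0, -0.2, 0], "yaw": 0, "jaw": -1}, {"linear": [0, -0.1, 0], "yaw": 0, "jaw": -1}]}}

```text
time_s: 5.72
eef_pos: [0.4799, 0.1448, 0.0809]
tcp_rot: [2.217, 2.196, 0.037]
force: [10.3, -0.7, -14.4]
opening: 0.0384
```

>>> {"fn": "send_rows", "kwargs": {"commands": [{"linear": [0, 0, 0], "yaw": 0, "jaw": -1}, {"linear": [0, 0, 0], "yaw": 0, "jaw": -1}, {"linear": [0, 0, 0], "yaw": 0, "jaw": -1}, {"linear": [0, 0, 0], "yaw": 0, "jaw": 1}, {"linear": [0, 0, 0], "yaw": 0, "jaw": 1}]}}

```text
time_s: 6.13
eef_pos: [0.4788, 0.1449, 0.0805]
tcp_rot: [2.216, 2.196, 0.039]
force: [-0.3, -0.2, -0.8]
opening: 0.061
```

>>> {"fn": "send_rows", "kwargs": {"commands": [{"linear": [0, 0, 0], "yaw": 0, "jaw": 1}, {"linear": [0, 0, 0], "yaw": 0, "jaw": 1}, {"linear": [0, 0, 0], "yaw": 0, "jaw": 1}, {"linear": [0, 0, 0], "yaw": 0, "jaw": 1}, {"linear": [0, 0, -0.3], "yaw": 0, "jaw": 1}]}}

```text
time_s: 6.55
eef_pos: [0.4755, 0.1448, 0.091]
tcp_rot: [2.22, 2.199, 0.033]
force: [0.1, -0.7, 0.4]
opening: 0.0855
```

>>> {"fn": "send_rows", "kwargs": {"commands": [{"linear": [0, 0, -0.5], "yaw": 0, "jaw": 1}, {"linear": [0, 0, -0.7], "yaw": 0, "jaw": 1}, {"linear": [0, 0, -0.7], "yaw": 0, "jaw": 1}, {"linear": [0, 0, -0.7], "yaw": 0, "jaw": 1}, {"linear": [0, 0, -0.7], "yaw": 0, "jaw": 1}]}}

```text
time_s: 6.97
eef_pos: [0.4672, 0.1438, 0.2232]
tcp_rot: [2.226, 2.204, 0.017]
force: [0.4, -0.3, -0.3]
opening: 0.0856
```

```bash
python3 - <<'E'
from h import *
s=read_state();print(s["eef_pos"])
p,d=snapshot("top");cv2.imwrite("pics/t3.png",cv2.resize(p[160:270,170:320],None,fx=5,fy=5,interpolation=cv2.INTER_CUBIC))
p2,d2=snapshot("side");cv2.imwrite("pics/s3.png",cv2.resize(p2[140:270,190:330],None,fx=4.6,fy=4.6,interpolation=cv2.INTER_CUBIC))
for c,st,m in blobs(red(p2),30):print(c,st)
for c,st,m in blobs(red(p),30):print(c,st)
E
```

```text
[0.46718411 0.14375938 0.22322146]
[260.7 241.4] [254 234  16  17 155]
```

View pics/s3.png

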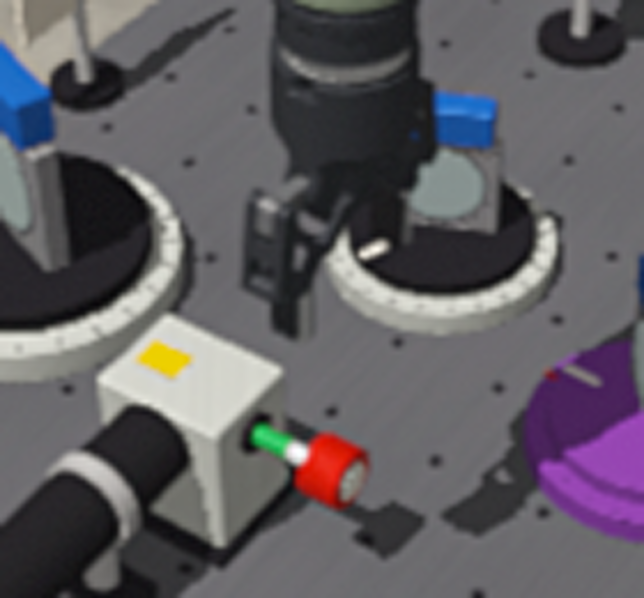

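The side view shows the knob out, with the green rod exposed and the head at (335,470) in the zoom. Next, the mirror.

>>> {"fn": "send_rows", "kwargs": {"commands": [{"linear": [-0.74, 0.3, -0.2], "yaw": -0.93, "jaw": 1}, {"linear": [-0.76, 0.23, -0.2], "yaw": -0.93, "jaw": 1}, {"linear": [-0.78, 0.17, -0.2], "yaw": -0.93, "jaw": 1}, {"linear": [-0.79, 0.11, -0.1], "yaw": -0.93, "jaw": 1}, {"linear": [-0.8, 0.04, 0], "yaw": -0.93, "jaw": 1}]}}

```text
time_s: 7.48
eef_pos: [0.5282, -0.0032, 0.2564]
tcp_rot: [1.691, 2.628, 0.027]
force: [1.0, -0.0, 0.2]
opening: 0.0854
```

>>> {"fn": "send_rows", "kwargs": {"commands": [{"linear": [-0.8, -0.02, 0], "yaw": 0, "jaw": 1}, {"linear": [-0.8, -0.02, 0], "yaw": 0, "jaw": 1}, {"linear": [-0.5, -0.02, 0], "yaw": 0, "jaw": 1}, {"linear": [-0.3, 0, 0], "yaw": 0, "jaw": 1}, {"linear": [0, 0, 0], "yaw": 0, "jaw": 1}]}}

```text
time_s: 7.9
eef_pos: [0.5682, -0.1018, 0.2536]
tcp_rot: [1.697, 2.625, 0.025]
force: [0.3, -0.4, 1.0]
opening: 0.0855
```

>>> {"fn": "send_rows", "kwargs": {"commands": [{"linear": [0, 0, 0], "yaw": 0, "jaw": 1}, {"linear": [0, 0, 0], "yaw": 0, "jaw": 1}, {"linear": [0, 0, 0], "yaw": 0, "jaw": 1}, {"linear": [0, 0, 0], "yaw": 0, "jaw": 1}, {"linear": [0, 0, 0], "yaw": 0, "jaw": 1}]}}

```text
time_s: 8.32
eef_pos: [0.5658, -0.097, 0.252]
tcp_rot: [1.694, 2.633, 0.025]
force: [-0.3, 0.4, -0.1]
opening: 0.0853
```

```bash
python3 - <<'E'
from h import *
s=read_state();print(s["eef_pos"],s["tcp_rot"],s["joint_vel"].round(3));np.save("pics/s4.npy",np.r_[s["eef_pos"],s["tcp_rot"]])
p,d=snapshot("wrist");cv2.imwrite("pics/w4.png",p);np.save("pics/w4d.npy",d)
print(R.from_rotvec(s["tcp_rot"]).as_matrix().round(3))
for f in(red,blue):
  for c,st,m in blobs(f(p),10):
    P=cloud("wrist",d,m,s);print(c,st,np.percentile(P,[2,50,98],axis=0).round(4).tolist())
E
```

```text
[ 0.56583162 -0.09704101  0.25202349] [1.69413426 2.63252515 0.02549353] [ 0.019 -0.011 -0.012  0.001  0.004  0.002]
[[-0.414  0.91   0.018]
 [ 0.91   0.414  0.008]
 [-0.     0.02  -1.   ]]
[338.6  78.6] [335  73   8  12  40] [[0.4297, -0.052, 0.0199], [0.4356, -0.05, 0.0216], [0.4419, -0.0481, 0.0227]]
[485.2 189.5] [ 460  172   51   37 1069] [[0.4645, 0.1242, 0.0728], [0.4771, 0.1326, 0.0948], [0.4899, 0.1574, 0.1003]]
[395.1   3.8] [381   0  40  12 270] [[0.3769, -0.0696, 0.1162], [0.3885, -0.064, 0.1276], [0.3907, -0.0471, 0.1399]]
[220.1 177. ] [ 206  139   28   79 2017] [[0.5393, -0.1516, 0.0764], [0.5682, -0.1323, 0.1395], [0.6034, -0.1121, 0.141]]
```

View pics/w4.png

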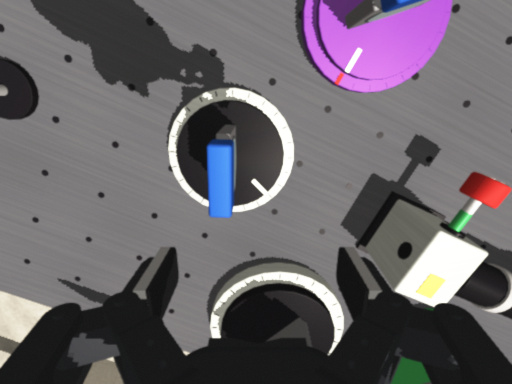

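The wrist view shows the tab's top face at about (208–234, 141–217), the mark from (252,181) to (267,196), and the knob still out at (485,190).

```bash
python3 - <<'E'
from h import *
a=np.load("pics/s4.npy");s={"eef_pos":a[:3],"tcp_rot":a[3:]}
p=cv2.imread("pics/w4.png");d=np.load("pics/w4d.npy")
c,st,m=max(blobs(blue(p),10),key=lambda b:b[1][4])
K,T=wfc("wrist",s)
h=hsv(p)
P=cloud("wrist",d,m,s);Q=P[abs(P[:,2]-.14)<.004]
r=cv2.minAreaRect(Q[:,:2].astype(np.float32)*1000);print("tab rect mm",r)
mk=(h[...,1]<50)&(h[...,2]>170);mk2=np.zeros_like(mk);mk2[177:200,247:273]=mk[177:200,247:273]
b=max(blobs(mk2),key=lambda b:b[1][4]);P=cloud("wrist",d,b[2],s);P=np.array([plane("wrist",u,v,.034,s) for v,u in np.argwhere(b[2])])
print(len(P),P.mean(0)); r2=cv2.minAreaRect(P[:,:2].astype(np.float32)*1000);print(r2)
# base outer contour: white ring hull
w=(h[...,1]<60)&(h[...,2]>120)
w[:, :160]=0;w[:,305:]=0;w[:80]=0;w[220:]=0
pts=cv2.convexHull(np.argwhere(w)[:,::-1].astype(np.int32).reshape(-1,1,2))
for z in (.02,):
    X=np.array([plane("wrist",u,v,z,s)[:2]*1000 for u,v in pts[:,0]]).astype(np.float32)
    print("circ",cv2.minEnclosingCircle(X))
for P in([.574,-.131,.14],[.574,-.131,.02],[.6493,-.1235,.02]):print(proj("wrist",P,s))
E
```

```text
tab rect mm ((573.105224609375, -131.92877197265625), (69.289306640625, 22.204647064208984), 22.733213424682617)
204 [ 0.59680774 -0.07463873  0.034     ]
((595.6665649414062, -76.88140869140625), (27.715192794799805, 27.593568801879883), 24.480016708374023)
circ ((580.0079956054688, -129.51402282714844), 133.2302703857422)
(np.float64(218.9361835695224), np.float64(183.97438483585634))
(np.float64(230.71796250400126), np.float64(155.05953119933105))
(np.float64(214.84658403362826), np.float64(205.8024649160483))
```

>>> {"fn": "send_rows", "kwargs": {"commands": [{"linear": [-0.5, -0.1, 0], "yaw": 0.2, "jaw": 1}, {"linear": [-0.37, -0.08, 0], "yaw": 0.15, "jaw": 1}, {"linear": [0, 0, 0.2], "yaw": 0, "jaw": 1}, {"linear": [0, 0, 0.5], "yaw": 0, "jaw": 1}, {"linear": [0, 0, 0.3], "yaw": 0, "jaw": 1}]}}

```text
time_s: 8.78
eef_pos: [0.5766, -0.1307, 0.2141]
tcp_rot: [1.728, 2.603, 0.031]
force: [-0.5, 0.5, -1.2]
opening: 0.0856
```

```bash
python3 - <<'E'
from h import *
s=read_state();print(s["eef_pos"],R.from_rotvec(s["tcp_rot"]).as_matrix().round(3))
M=R.from_rotvec(s["tcp_rot"]).as_matrix();print("shift units",M.T@(np.array([.5732,-.1318,.124])-s["eef_pos"])/.04,"theta",np.degrees(np.arctan2(M[1,0],M[0,0])))
E
```

```text
[ 0.57657811 -0.13071947  0.2140838 ] [[-0.388  0.921  0.025]
 [ 0.922  0.388  0.007]
 [-0.004  0.026 -1.   ]]
shift units [ 0.0162976  -0.14690427  2.2489882 ] theta 112.85206014428833
```

>>> {"fn": "send_rows", "kwargs": {"commands": [{"linear": [0, -0.06, 0.5], "yaw": 0, "jaw": 1}, {"linear": [0, -0.06, 0.5], "yaw": 0, "jaw": 1}, {"linear": [0, -0.03, 0.5], "yaw": 0, "jaw": 1}, {"linear": [0, 0, 0.4], "yaw": 0, "jaw": 1}, {"linear": [0, 0, 0.25], "yaw": 0, "jaw": 1}]}}

```text
time_s: 9.2
eef_pos: [0.572, -0.1303, 0.1219]
tcp_rot: [1.727, 2.604, 0.034]
force: [-0.8, 0.6, 0.3]
opening: 0.0851
```

```bash
python3 - <<'E'
from h import *
s=read_state();print(s["eef_pos"],R.from_rotvec(s["tcp_rot"]).as_matrix().round(3))
M=R.from_rotvec(s["tcp_rot"]).as_matrix();print("shift units",M.T@(np.array([.5732,-.1318,.124])-s["eef_pos"])/.04,"theta",np.degrees(np.arctan2(M[1,0],M[0,0])))
E
```

```text
[ 0.57197794 -0.13026217  0.12191266] [[-0.389  0.921  0.026]
 [ 0.921  0.389  0.009]
 [-0.002  0.027 -1.   ]]
shift units [-0.04738711  0.01461351 -0.05172526] theta 112.88496898584715
```

>>> {"fn": "send_rows", "kwargs": {"commands": [{"linear": [-0.04, 0, -0.1], "yaw": 0, "jaw": 1}, {"linear": [0, 0, 0], "yaw": 0, "jaw": -1}, {"linear": [0, 0, 0], "yaw": 0, "jaw": -1}, {"linear": [0, 0, 0], "yaw": 0, "jaw": -1}, {"linear": [0, 0, 0], "yaw": 0, "jaw": -1}]}}

```text
time_s: 9.62
eef_pos: [0.5704, -0.13, 0.124]
tcp_rot: [1.729, 2.609, 0.034]
force: [-0.7, 0.4, 0.1]
opening: 0.0386
```

>>> {"fn": "send_rows", "kwargs": {"commands": [{"linear": [0, 0, 0], "yaw": 0, "jaw": -1}, {"linear": [0, 0, 0], "yaw": 0, "jaw": -1}, {"linear": [0, 0, 0], "yaw": 0, "jaw": -1}, {"linear": [0, 0, 0], "yaw": 0, "jaw": -1}, {"linear": [0, 0, 0], "yaw": 0, "jaw": -1}]}}

```text
time_s: 10.03
eef_pos: [0.5718, -0.132, 0.1254]
tcp_rot: [1.729, 2.604, 0.032]
force: [0.4, -1.0, -3.1]
opening: 0.021
```

>>> {"fn": "send_rows", "kwargs": {"commands": [{"linear": [0, 0, 0], "yaw": 0.5, "jaw": -1}, {"linear": [0, 0, 0], "yaw": 0.8, "jaw": -1}, {"linear": [0, 0, 0], "yaw": 0.8, "jaw": -1}, {"linear": [0, 0, 0], "yaw": 0.8, "jaw": -1}, {"linear": [0, 0, 0], "yaw": 0.8, "jaw": -1}]}}

```text
time_s: 10.45
eef_pos: [0.5717, -0.1317, 0.1254]
tcp_rot: [2.14, 2.282, 0.035]
force: [0.7, 0.2, -3.5]
opening: 0.0208
```

>>> {"fn": "send_rows", "kwargs": {"commands": [{"linear": [0, 0, 0], "yaw": 0.8, "jaw": -1}, {"linear": [0, 0, 0], "yaw": 0.8, "jaw": -1}, {"linear": [0, 0, 0], "yaw": 0.8, "jaw": -1}, {"linear": [0, 0, 0], "yaw": 0.8, "jaw": -1}, {"linear": [0, 0, 0], "yaw": 0.8, "jaw": -1}]}}

```text
time_s: 10.87
eef_pos: [0.5718, -0.1313, 0.1254]
tcp_rot: [2.518, 1.859, 0.033]
force: [0.6, 1.8, -3.5]
opening: 0.0209
```

>>> {"fn": "send_rows", "kwargs": {"commands": [{"linear": [0, 0, 0], "yaw": 0.8, "jaw": -1}, {"linear": [0, 0, 0], "yaw": 0.8, "jaw": -1}, {"linear": [0, 0, 0], "yaw": 0.7, "jaw": -1}, {"linear": [0, 0, 0], "yaw": 0.4, "jaw": -1}, {"linear": [0, 0, 0], "yaw": 0, "jaw": -1}]}}

```text
time_s: 11.28
eef_pos: [0.5719, -0.131, 0.1254]
tcp_rot: [2.724, 1.537, 0.028]
force: [1.1, 0.4, -3.5]
opening: 0.0211
```

```bash
python3 - <<'E'
from h import *
s=read_state();M=R.from_rotvec(s["tcp_rot"]).as_matrix();print(s["eef_pos"],"theta",np.degrees(np.arctan2(M[1,0],M[0,0])))
np.save("pics/s5.npy",np.r_[s["eef_pos"],s["tcp_rot"]])
p,d=snapshot("wrist");cv2.imwrite("pics/w5.png",p);np.save("pics/w5d.npy",d)
p,d=snapshot("side");cv2.imwrite("pics/s5.png",cv2.resize(p[140:270,190:330],None,fx=4.6,fy=4.6,interpolation=cv2.INTER_CUBIC))
E
```

```text
[ 0.57188114 -0.13098301  0.12538257] theta 58.85638783379933
```

View pics/w5.png

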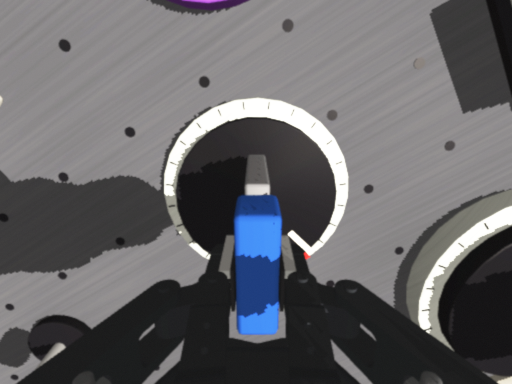

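View pics/s5.png

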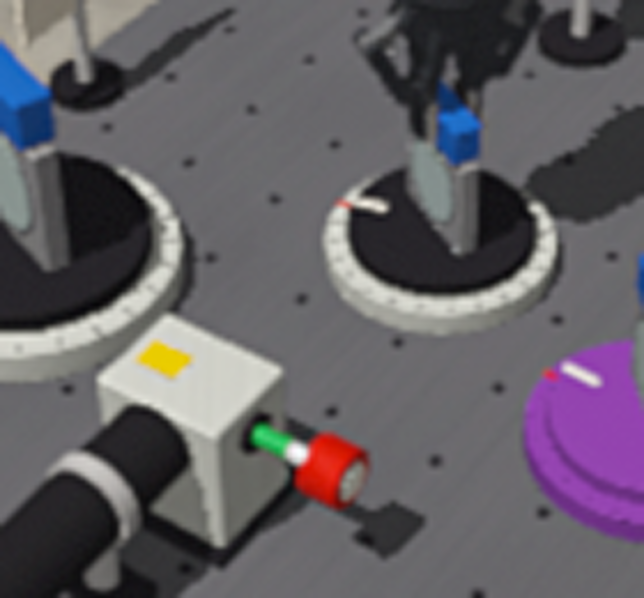

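The mark runs (291,234)–(310,251), and the red index shows just left of its end at (306,257), so a few degrees remain. I'll measure it.

```bash
cat > ang.py <<'E'
from h import *
def ang(pf,sf,box,C=np.array([.5732,-.1318])):
    a=np.load(sf);s={"eef_pos":a[:3],"tcp_rot":a[3:]}
    p=cv2.imread(pf);h=hsv(p);x0,y0,x1,y1=box
    bx=np.zeros(p.shape[:2],bool);bx[y0:y1,x0:x1]=1
    r=red(p)&bx
    X=np.array([plane("wrist",u,v,.02,s)[:2] for v,u in np.argwhere(r)])-C
    print("idx n",len(X),"r",np.linalg.norm(X.mean(0)),"ang",np.degrees(np.arctan2(*X.mean(0)[::-1])))
    w=(h[...,1]<50)&(h[...,2]>170)&bx
    X=np.array([plane("wrist",u,v,.034,s)[:2] for v,u in np.argwhere(w)])-C
    rr=np.linalg.norm(X,axis=1)
    for lo,hi in((.040,.066),(.040,.053),(.053,.066)):
        Y=X[(rr<hi)&(rr>lo)];print("mark n",len(Y),"r",np.linalg.norm(Y.mean(0)),"ang",np.degrees(np.arctan2(*Y.mean(0)[::-1])))
E
python3 - <<'E'
from ang import *
ang("pics/w5.png","pics/s5.npy",(284,225,320,265))
p=cv2.imread("pics/w5.png");cv2.imwrite("pics/w5z.png",cv2.resize(p[200:280,250:350],None,fx=7,fy=7,interpolation=cv2.INTER_NEAREST))
E
```

```text
idx n 29 r 0.07872899558850993 ang 6.527308447348572
mark n 181 r 0.053486452205409554 ang 13.892941287002886
mark n 88 r 0.04714639583025325 ang 13.904854787100232
mark n 93 r 0.05948564702222636 ang 13.88400668105143
```

View pics/w5z.png

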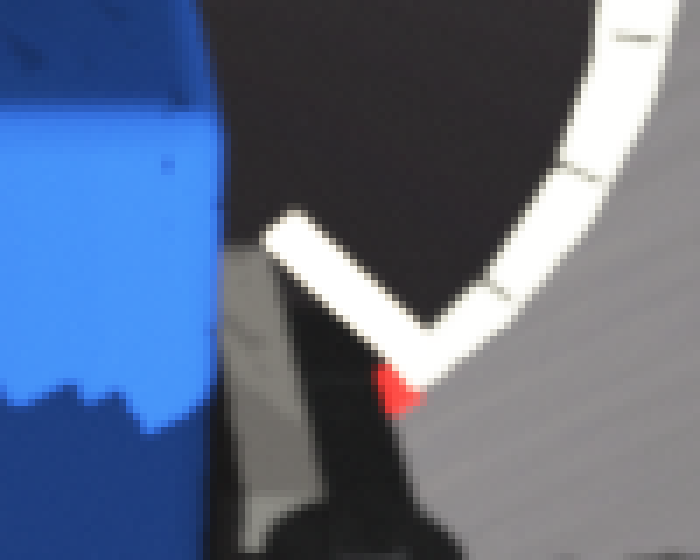

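The mark is at 13.9°, consistent with the gripper angle, and the index is at about 6.0°. I'll turn another 7.8°.

>>> {"fn": "send_rows", "kwargs": {"commands": [{"linear": [0, 0, 0], "yaw": 0.6, "jaw": -1}, {"linear": [0, 0, 0], "yaw": 0.5, "jaw": -1}, {"linear": [0, 0, 0], "yaw": 0.3, "jaw": -1}, {"linear": [0, 0, 0], "yaw": 0, "jaw": -1}, {"linear": [0, 0, 0], "yaw": 0, "jaw": -1}]}}

```text
time_s: 11.8
eef_pos: [0.5719, -0.1309, 0.1254]
tcp_rot: [2.811, 1.371, 0.028]
force: [1.4, 1.2, -2.8]
opening: 0.0211
```

```bash
python3 - <<'E'
from h import *
s=read_state();M=R.from_rotvec(s["tcp_rot"]).as_matrix();print(s["eef_pos"],"theta",np.degrees(np.arctan2(M[1,0],M[0,0])),s["joint_vel"].round(3))
E
```

```text
[ 0.5719413  -0.13087362  0.1253809 ] theta 52.007747424283515 [ 0.002 -0.     0.001 -0.    -0.005 -0.002]
```

>>> {"fn": "send_rows", "kwargs": {"commands": [{"linear": [0, 0, 0], "yaw": 0.2, "jaw": -1}, {"linear": [0, 0, 0], "yaw": 0, "jaw": -1}, {"linear": [0, 0, 0], "yaw": 0, "jaw": -1}, {"linear": [0, 0, 0], "yaw": 0, "jaw": -1}, {"linear": [0, 0, 0], "yaw": 0, "jaw": -1}]}}

```text
time_s: 12.22
eef_pos: [0.572, -0.1309, 0.1254]
tcp_rot: [2.822, 1.348, 0.028]
force: [0.5, 1.2, -3.5]
opening: 0.0212
```

>>> {"fn": "send_rows", "kwargs": {"commands": [{"linear": [0, 0, 0], "yaw": 0, "jaw": 1}, {"linear": [0, 0, 0], "yaw": 0, "jaw": 1}, {"linear": [0, 0, 0], "yaw": 0, "jaw": 1}, {"linear": [0, 0, 0], "yaw": 0, "jaw": 1}, {"linear": [0, 0, 0], "yaw": 0, "jaw": 1}]}}

```text
time_s: 12.63
eef_pos: [0.5728, -0.1309, 0.127]
tcp_rot: [2.824, 1.347, 0.034]
force: [-0.2, 0.2, 0.6]
opening: 0.0794
```

>>> {"fn": "send_rows", "kwargs": {"commands": [{"linear": [0, 0, -0.3], "yaw": 0, "jaw": 1}, {"linear": [0, 0, -0.6], "yaw": 0, "jaw": 1}, {"linear": [0, 0, -0.8], "yaw": 0, "jaw": 1}, {"linear": [0, 0, -0.8], "yaw": 0, "jaw": 1}, {"linear": [0, 0, -0.8], "yaw": 0, "jaw": 1}]}}

```text
time_s: 13.05
eef_pos: [0.5645, -0.1289, 0.2556]
tcp_rot: [2.835, 1.352, 0.017]
force: [0.6, -0.3, 0.2]
opening: 0.0853
```

>>> {"fn": "send_rows", "kwargs": {"commands": [{"linear": [0.4, -0.4, 0], "yaw": 0, "jaw": 1}, {"linear": [0.6, -0.5, 0], "yaw": 0, "jaw": 1}, {"linear": [0.4, -0.4, 0], "yaw": 0, "jaw": 1}, {"linear": [0, 0, 0], "yaw": 0, "jaw": 1}, {"linear": [0, 0, 0], "yaw": 0, "jaw": 1}]}}

```text
time_s: 13.47
eef_pos: [0.5645, -0.0528, 0.2675]
tcp_rot: [2.826, 1.341, 0.041]
force: [0.8, -1.0, -0.3]
opening: 0.0853
```

```bash
python3 - <<'E'
from h import *
s=read_state();M=R.from_rotvec(s["tcp_rot"]).as_matrix();print(s["eef_pos"],"theta",np.degrees(np.arctan2(M[1,0],M[0,0])),s["joint_vel"].round(3))
np.save("pics/s6.npy",np.r_[s["eef_pos"],s["tcp_rot"]])
p,d=snapshot("wrist");cv2.imwrite("pics/w6.png",p);np.save("pics/w6d.npy",d)
p,d=snapshot("side");cv2.imwrite("pics/s6.png",cv2.resize(p[140:270,190:330],None,fx=4.6,fy=4.6,interpolation=cv2.INTER_CUBIC))
for P in([.5732,-.1318,.02],[.648,-.124,.02]):print(proj("wrist",P,s))
E
```

```text
[ 0.56452742 -0.05282639  0.26748097] theta 50.78647539905785 [ 0.034 -0.016 -0.01   0.007  0.018  0.009]
(np.float64(214.7390507869303), np.float64(195.95219836133023))
(np.float64(252.27904615527365), np.float64(228.79827047482283))
```

View pics/w6.png

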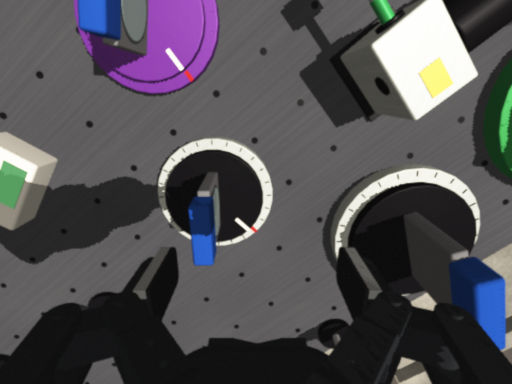

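View pics/s6.png

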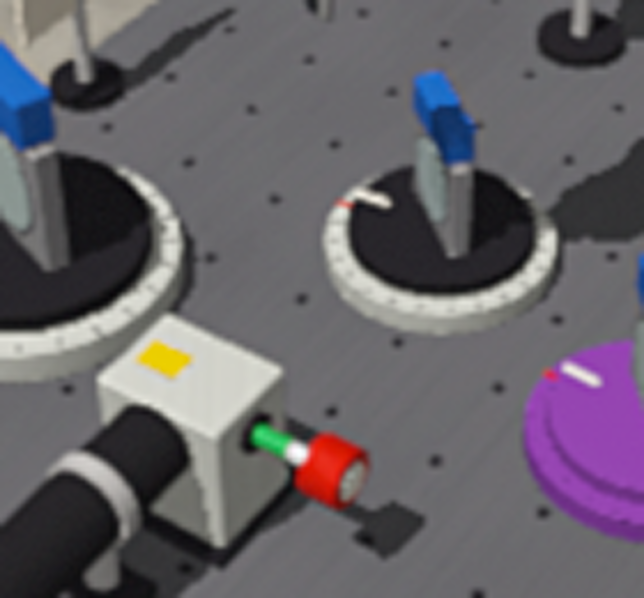

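```bash
python3 - <<'E'
from ang import *
ang("pics/w6.png","pics/s6.npy",(228,212,262,240))
a=np.load("pics/s6.npy");s={"eef_pos":a[:3],"tcp_rot":a[3:]}
p=cv2.imread("pics/w6.png");cv2.imwrite("pics/w6z.png",cv2.resize(p[130:270,150:290],None,fx=4,fy=4,interpolation=cv2.INTER_NEAREST))
# base centre: fit ellipse to outer white rim on plane z=.02
h=hsv(p);w=((h[...,1]<60)&(h[...,2]>150));w[:130]=0;w[250:]=0;w[:,:150]=0;w[:,280:]=0
b=max(blobs(w),key=lambda b:b[1][4]);print(b[0],b[1])
hull=cv2.convexHull(np.argwhere(b[2])[:,::-1].astype(np.int32).reshape(-1,1,2))[:,0]
X=np.array([plane("wrist",u,v,.02,s)[:2] for u,v in hull])
A=np.c_[2*X,np.ones(len(X))];q=np.linalg.lstsq(A,(X**2).sum(1),rcond=None)[0];c=q[:2];r=np.sqrt(q[2]+c@c);print(c,r,np.abs(np.linalg.norm(X-c,axis=1)-r).max())
ang("pics/w6.png","pics/s6.npy",(228,212,262,240),c)
d=np.load("pics/w6d.npy");t=max(blobs(blue(p)&(np.arange(512)<240)&(np.arange(384)>150)[:,None]),key=lambda b:b[1][4])[2]
P=cloud("wrist",d,t,s);print(cv2.minAreaRect(P[abs(P[:,2]-.14)<.004][:,:2].astype(np.float32)*1000))
E
```

```text
idx n 19 r 0.07643871058649564 ang 6.767299408356829
mark n 71 r 0.053812028597910413 ang 6.3875673417594285
mark n 32 r 0.04693024423788844 ang 6.386390338412007
mark n 39 r 0.059458620906699844 ang 6.388329598110886
[226.4 166.8] [ 158  138  115   92 1972]
[ 0.5726954  -0.12958494] 0.08126386511669838 0.0013496193196398665
idx n 19 r 0.07671205192001913 ang 5.079755262955519
mark n 68 r 0.05358323366977222 ang 3.9651643477904575
mark n 32 r 0.047239297226409176 ang 3.6473311226681013
mark n 36 r 0.05922339241357663 ang 4.190513439463979
((573.0081787109375, -130.98927307128906), (21.33514976501465, 68.98262786865234), 51.70254898071289)
```

View pics/w6z.png

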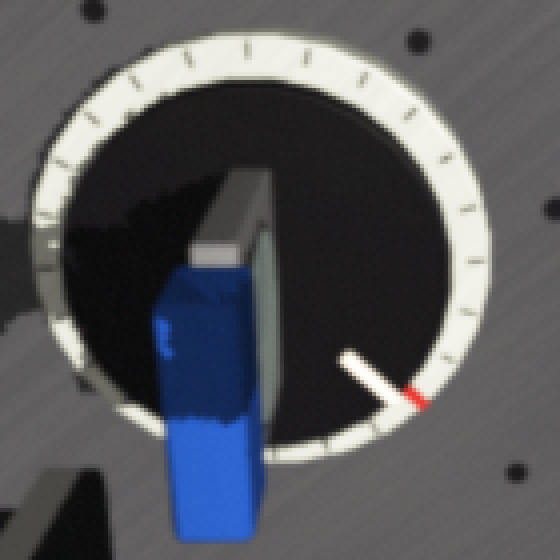

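The zoom shows the mark from (345,355) to (400,400) running straight into the red line at (417,398). Measured error is about -0.4° to -1.1°, well within 4°, and the knob is still out. Next I'll go back to the knob.

>>> {"fn": "send_rows", "kwargs": {"commands": [{"linear": [0.25, -0.48, 0], "yaw": -0.78, "jaw": 1}, {"linear": [0.28, -0.46, 0], "yaw": -0.78, "jaw": 1}, {"linear": [0.31, -0.44, 0], "yaw": -0.78, "jaw": 1}, {"linear": [0.34, -0.42, 0], "yaw": -0.78, "jaw": 1}, {"linear": [0.37, -0.39, 0], "yaw": -0.78, "jaw": 1}]}}

```text
time_s: 13.98
eef_pos: [0.5228, 0.04, 0.2636]
tcp_rot: [2.554, 1.797, 0.032]
force: [0.2, 0.1, -0.1]
opening: 0.0856
```

>>> {"fn": "send_rows", "kwargs": {"commands": [{"linear": [0.39, -0.37, 0], "yaw": -0.78, "jaw": 1}, {"linear": [0.42, -0.34, 0], "yaw": -0.78, "jaw": 1}, {"linear": [0.44, -0.31, 0], "yaw": -0.78, "jaw": 1}, {"linear": [0.46, -0.28, 0], "yaw": -0.78, "jaw": 1}, {"linear": [0.3, -0.15, 0], "yaw": -0.6, "jaw": 1}]}}

```text
time_s: 14.4
eef_pos: [0.4817, 0.1311, 0.2605]
tcp_rot: [2.219, 2.195, 0.023]
force: [-0.4, 0.5, 0.1]
opening: 0.0857
```

>>> {"fn": "send_rows", "kwargs": {"commands": [{"linear": [0, 0, 0], "yaw": 0, "jaw": 1}, {"linear": [0, 0, 0], "yaw": 0, "jaw": 1}, {"linear": [0, 0, 0], "yaw": 0, "jaw": 1}, {"linear": [0, 0, 0], "yaw": 0, "jaw": 1}, {"linear": [0, 0, 0], "yaw": 0, "jaw": 1}]}}

```text
time_s: 14.82
eef_pos: [0.4823, 0.129, 0.2596]
tcp_rot: [2.223, 2.191, 0.02]
force: [-0.1, -0.2, -0.3]
opening: 0.0857
```

```bash
cat > go.py <<'E'
import sys
from h import *
t=np.array([float(x) for x in sys.argv[1:4]])
s=read_state();M=R.from_rotvec(s["tcp_rot"]).as_matrix();print(s["time_s"],s["eef_pos"].round(4),"units",(M.T@(t-s["eef_pos"])/.04).round(3),"theta",np.degrees(np.arctan2(M[1,0],M[0,0])).round(2),"z",M[:,2].round(3))
E
python3 go.py .4785 .145 .16
```

```text
14.8167 [0.4823 0.129  0.2596] units [ 0.41  -0.158  2.485] theta 89.17 z [ 0.023 -0.005 -1.   ]
```

>>> {"fn": "send_rows", "kwargs": {"commands": [{"linear": [0.25, -0.1, 0.3], "yaw": 0, "jaw": 1}, {"linear": [0.16, -0.06, 0.5], "yaw": 0, "jaw": 1}, {"linear": [0, 0, 0.6], "yaw": 0, "jaw": 1}, {"linear": [0, 0, 0.6], "yaw": 0, "jaw": 1}, {"linear": [0, 0, 0.3], "yaw": 0, "jaw": 1}]}}

```text
time_s: 15.23
eef_pos: [0.4844, 0.1421, 0.1683]
tcp_rot: [2.228, 2.176, 0.033]
force: [-0.6, 0.5, 0.7]
opening: 0.085
```

```bash
python3 go.py .4785 .145 .079; python3 - <<'E'
from h import *
s=read_state();p,d=snapshot("wrist");cv2.imwrite("pics/w7.png",p)
c,st,m=max(blobs(red(p),30),key=lambda b:b[1][4]);print(c,st)
P=cloud("wrist",d,m,s);print(np.percentile(P,[2,50,98],axis=0).round(4).tolist())
E
```

```text
15.2333 [0.4844 0.1421 0.1683] units [ 0.078 -0.225  2.225] theta 88.63 z [ 0.034 -0.005 -0.999]
[260.5 194.6] [ 236  172   49   44 1704]
[[0.464, 0.1268, 0.077], [0.4742, 0.1449, 0.0964], [0.489, 0.1627, 0.1002]]
```

View pics/w7.png

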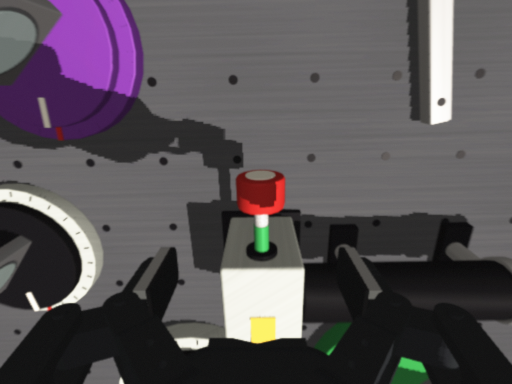

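The knob at (260,194) sits between the fingers, centred at (0.477, 0.145). I'll descend onto it.

>>> {"fn": "send_rows", "kwargs": {"commands": [{"linear": [0.08, -0.12, 0.4], "yaw": -0.25, "jaw": 1}, {"linear": [0, -0.12, 0.5], "yaw": 0, "jaw": 1}, {"linear": [0, -0.02, 0.5], "yaw": 0, "jaw": 1}, {"linear": [0, 0, 0.4], "yaw": 0, "jaw": 1}, {"linear": [0, 0, 0.3], "yaw": 0, "jaw": 1}]}}

```text
time_s: 15.7
eef_pos: [0.4806, 0.1423, 0.083]
tcp_rot: [2.209, 2.191, 0.036]
force: [-0.2, 0.3, 0.1]
opening: 0.0853
```

```bash
python3 go.py .478 .145 .079
```

```text
15.7 [0.4806 0.1423 0.083 ] units [ 0.067 -0.069  0.098] theta 89.53 z [ 0.038 -0.005 -0.999]
```

>>> {"fn": "send_rows", "kwargs": {"commands": [{"linear": [0.07, -0.06, 0.1], "yaw": 0, "jaw": 1}, {"linear": [0, 0, 0], "yaw": 0, "jaw": 1}, {"linear": [0, 0, 0], "yaw": 0, "jaw": -1}, {"linear": [0, 0, 0], "yaw": 0, "jaw": -1}, {"linear": [0, 0, 0], "yaw": 0, "jaw": -1}]}}

```text
time_s: 16.12
eef_pos: [0.4794, 0.1438, 0.0794]
tcp_rot: [2.213, 2.187, 0.035]
force: [1.2, 0.1, -0.3]
opening: 0.0515
```

>>> {"fn": "send_rows", "kwargs": {"commands": [{"linear": [0, 0, 0], "yaw": 0, "jaw": -1}, {"linear": [0, 0, 0], "yaw": 0, "jaw": -1}, {"linear": [0, 0, 0], "yaw": 0, "jaw": -1}, {"linear": [0, 0, 0], "yaw": 0, "jaw": -1}, {"linear": [0, 0, 0], "yaw": 0, "jaw": -1}]}}

```text
time_s: 16.53
eef_pos: [0.4799, 0.1447, 0.0806]
tcp_rot: [2.213, 2.188, 0.04]
force: [0.4, 0.1, -3.0]
opening: 0.0381
```

>>> {"fn": "send_rows", "kwargs": {"commands": [{"linear": [0, 0.2, 0], "yaw": 0, "jaw": -1}, {"linear": [0, 0.2, 0], "yaw": 0, "jaw": -1}, {"linear": [0, 0.2, 0], "yaw": 0, "jaw": -1}, {"linear": [0, 0.2, 0], "yaw": 0, "jaw": -1}, {"linear": [0, 0.1, 0], "yaw": 0, "jaw": -1}]}}

```text
time_s: 16.95
eef_pos: [0.5101, 0.1446, 0.0805]
tcp_rot: [2.22, 2.195, 0.026]
force: [-11.5, 1.2, 12.0]
opening: 0.0383
```

>>> {"fn": "send_rows", "kwargs": {"commands": [{"linear": [0, 0, 0], "yaw": 0, "jaw": -1}, {"linear": [0, 0, 0], "yaw": 0, "jaw": -1}, {"linear": [0, 0, 0], "yaw": 0, "jaw": -1}, {"linear": [0, 0, 0], "yaw": 0, "jaw": -1}, {"linear": [0, 0, 0], "yaw": 0, "jaw": -1}]}}

```text
time_s: 17.37
eef_pos: [0.51, 0.1447, 0.0807]
tcp_rot: [2.221, 2.197, 0.023]
force: [-2.0, -0.3, -1.6]
opening: 0.0381
```

Travelled 30.2 mm to the stop. I'll release and lift.

>>> {"fn": "send_rows", "kwargs": {"commands": [{"linear": [0, 0, 0], "yaw": 0, "jaw": 1}, {"linear": [0, 0, 0], "yaw": 0, "jaw": 1}, {"linear": [0, 0, 0], "yaw": 0, "jaw": 1}, {"linear": [0, 0, 0], "yaw": 0, "jaw": 1}, {"linear": [0, 0, 0], "yaw": 0, "jaw": 1}]}}

```text
time_s: 17.78
eef_pos: [0.513, 0.1444, 0.0821]
tcp_rot: [2.218, 2.193, 0.029]
force: [0.5, 0.5, -0.4]
opening: 0.0855
```

>>> {"fn": "send_rows", "kwargs": {"commands": [{"linear": [0, 0, 0], "yaw": 0, "jaw": 1}, {"linear": [0, 0, -0.3], "yaw": 0, "jaw": 1}, {"linear": [0, 0, -0.6], "yaw": 0, "jaw": 1}, {"linear": [0, 0, -0.7], "yaw": 0, "jaw": 1}, {"linear": [0, 0, -0.7], "yaw": 0, "jaw": 1}]}}

```text
time_s: 18.2
eef_pos: [0.5063, 0.1437, 0.171]
tcp_rot: [2.223, 2.198, 0.013]
force: [0.7, -0.2, -0.2]
opening: 0.0856
```

>>> {"fn": "send_rows", "kwargs": {"commands": [{"linear": [0, -0.6, -0.5], "yaw": 0, "jaw": 1}, {"linear": [0, -0.8, -0.3], "yaw": 0, "jaw": 1}, {"linear": [0, -0.8, 0], "yaw": 0, "jaw": 1}, {"linear": [0, -0.6, 0], "yaw": 0, "jaw": 1}, {"linear": [0, 0, 0], "yaw": 0, "jaw": 1}]}}

```text
time_s: 18.62
eef_pos: [0.3957, 0.1455, 0.2088]
tcp_rot: [2.218, 2.19, 0.033]
force: [-0.7, -0.3, 0.6]
opening: 0.085
```

>>> {"fn": "send_rows", "kwargs": {"commands": [{"linear": [0, 0, 0], "yaw": 0, "jaw": 1}, {"linear": [0, 0, 0], "yaw": 0, "jaw": 1}, {"linear": [0, 0, 0], "yaw": 0, "jaw": 1}, {"linear": [0, 0, 0], "yaw": 0, "jaw": 1}, {"linear": [0, 0, 0], "yaw": 0, "jaw": 1}]}}

```text
time_s: 19.03
eef_pos: [0.3986, 0.1457, 0.2099]
tcp_rot: [2.216, 2.187, 0.038]
force: [0.6, -0.4, -0.7]
opening: 0.0852
```

```bash
python3 - <<'E'
from h import *
s=read_state();print(s["time_s"],s["eef_pos"]);np.save("pics/s8.npy",np.r_[s["eef_pos"],s["tcp_rot"]])
w,d=snapshot("wrist");cv2.imwrite("pics/w8.png",w)
t,dt=snapshot("top");cv2.imwrite("pics/t8.png",t)
p,ds=snapshot("side");cv2.imwrite("pics/s8.png",cv2.resize(p[140:270,190:330],None,fx=4.6,fy=4.6,interpolation=cv2.INTER_CUBIC))
c,st,m=max(blobs(red(w),30),key=lambda b:b[1][4]);P=cloud("wrist",d,m,s);print(c,st,np.percentile(P,[2,50,98],axis=0).round(4).tolist())
for c,st,m in blobs(red(p),30):print("side",c,st)
E
```

```text
19.0333 [0.39856402 0.14573504 0.20985335]
[257.6 280.1] [ 240  257   36   42 1000] [[0.4936, 0.1269, 0.0649], [0.5016, 0.1452, 0.0952], [0.5203, 0.1639, 0.1]]
side [251.8 237. ] [245 230  16  16 145]
```

View pics/w8.png

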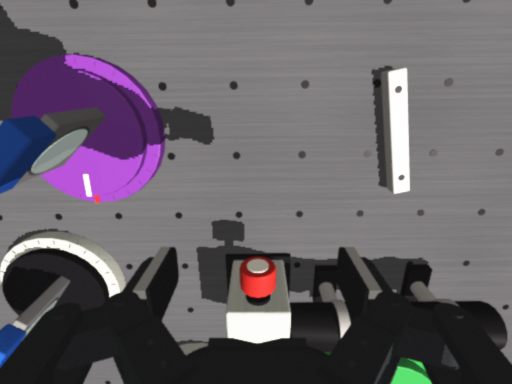

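View pics/s8.png

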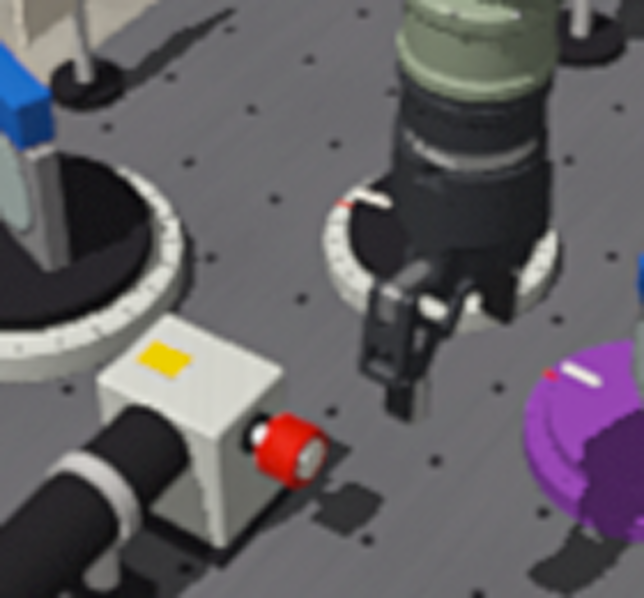

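View pics/t8.png

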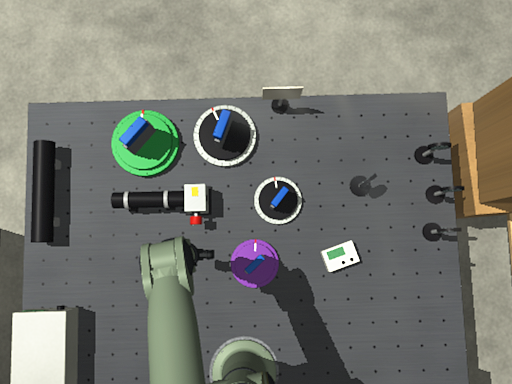

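The knob is back at its starting pixel (251.8,237). The mark at (358,192)–(390,203) in the side zoom is unchanged. The bystanders are where they were. One independent check of the mark angle from the fixed cameras.

```bash
python3 - <<'E'
from h import *
S=lambda x,y:((x+.5)/4.6-.5+190,(y+.5)/4.6-.5+140)
C=np.array([.5732,-.1318])
for c in((358,192),(390,203)):
    q=plane("side",*S(*c),.034)[:2]-C;print(np.linalg.norm(q),np.degrees(np.arctan2(q[1],q[0])))
q=plane("side",*S(344,205),.02)[:2]-C;print("idx side",np.degrees(np.arctan2(q[1],q[0])))
p=cv2.imread("pics/t8.png");cv2.imwrite("pics/t8z.png",cv2.resize(p[170:230,245:310],None,fx=9,fy=9,interpolation=cv2.INTER_CUBIC))
E
```

```text
0.06504799031210651 4.311862969130474
0.03895033674843123 3.9730657072197015
idx side 6.5877397889405875
```

View pics/t8z.png

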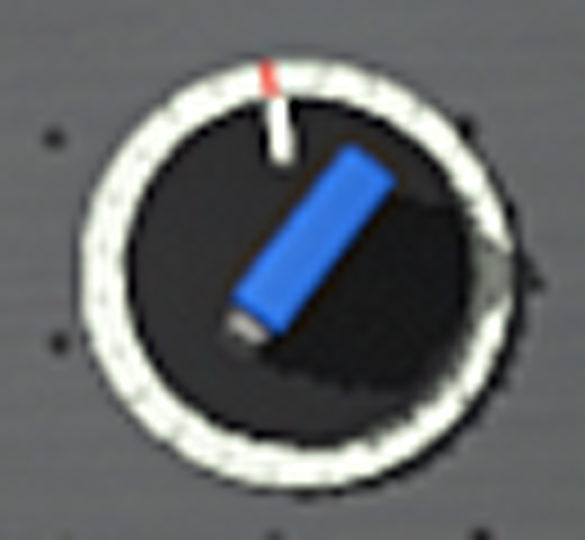

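```bash
python3 -c "
from plant import *
print(finish_job())"
```

```text
the job is handed in; nothing more can be done
None
```

The job is done and handed in at about 19 s of the 69 s allowed. `finish_job()` gives no verdict, so what follows is from my own checks.

**What I did:**
- I gripped the red knob and pulled it out 30.2 mm to its detent.
- I turned the mirror about 62° clockwise by its blue tab, with the knob still out, and let go of the tab.
- I pushed the knob back in 30.2 mm to its stop, released it and backed the arm away.

**Last checks:**
- **Knob:** its centre in the side view was at pixel (251.8, 237.0), against (251.7, 237.0) at the start.
- **Mirror:** the wrist view before the push put the mark 0.4° to 1.1° clockwise of the red line. The final top view shows the mark running straight into the line.
- **Disagreement:** a coarse final reading from the side camera gave about 2.3° clockwise. That is larger than the wrist figure but still within the 4° allowed.
- **Bystanders:** by eye, the lens stand, power meter and steel post look unmoved in the final top view.

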